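# Hang up the sink saddle and draw the spatula out of the utensil box

### The job

A blue sink saddle is standing over the hatch of the wooden utensil box: hang it over the steel drying rail and let go of it, so that it straddles the bar with a leg on each side. Then take the dark wooden spatula by its handle through the hatch, tilt it and draw it out diagonally, since it is much longer than the hatch, and finish while holding it still in the air, all of it at least 5 cm above the lid and touching nothing but the gripper. Leave the mug, salt shaker, jar, can and lemon where they are.

Things in the scene. Friction and masses are not known exactly. Their poses are not given: they have to be found in the camera images.
- utensil_box: Light wooden box fixed on the worktop, 186 (its x) x 300 (its y) x 76 mm, with a fixed 6 mm lid (underside at 70 mm) with one hatch. Origin: centre of its underside; z up; its yaw is 0.35 to 0.66 rad. Walls 8 mm, floor top at 8 mm, two ribs across the floor, 18 mm high, 12 wide, at y = -20 and +85 mm; inner length 284 mm.
- hatch (a point): Centre of the hatch, level with the lid's top (76 mm over the worktop), at y = -64 mm of the box. The hatch is 142 mm wide (box x) and 140 mm long (box y, from -134 to +6 mm). Axes as the box.
- spatula: Loose dark wooden spatula, 256 mm long, about 60 g, lying flat on the ribs (underside 26 mm over the worktop) along the box's y. Origin: mid-length, on its underside; y from handle to blade, z up. Handle 22 mm wide, 12 thick, y = -128 to +22 mm, its end under the hatch, up to 16 mm off its midline; blade 50 mm wide, 7 thick, to y = +128 mm, hidden under the lid.
- handle_end (a point): End of the spatula's handle, at y = -128 mm, mid-thickness.
- blade_end (a point): End of the spatula's blade, at y = +128 mm, mid-thickness. The spatula comes out with its handle end raised by about 0.29 rad while the blade end stays 15 to 25 mm over the worktop, then drawn along its own length by some 155 mm, then lifted.
- saddle: Loose blue plastic sink saddle, about 90 g: a 4 mm sheet bent to an upside-down U, 178 mm long along its x (the ridge), 54 mm wide outside, 46 inside (its y), 67 mm high; straight legs 40 mm, round arch above. Origin: between the feet at their lower edge; z up. It stands on the lid (feet at 76 mm), ridge across the hatch along the box's x. Grip it across the legs.
- saddle_crest (a point): Middle of the saddle's inner crest (under the arch), 63 mm over its feet: it rests on the bar's top when hung.
- rail: Steel drying rail fixed on the worktop: a level round bar of 14 mm diameter along its y, 160 mm long, on two thin posts. Origin: on the worktop under the bar's middle; it turns up to 0.15 rad either way.
- rail_mid (a point): Middle of the bar, on its axis, 150 mm over the worktop.
- mug: White dotted mug, bystander, 82 x 117 x 91 mm; origin: centre of its underside.
- salt: Glass salt shaker, bystander, 44 x 44 x 90 mm; origin: centre of its underside.
- herbs: Glass jar with a pale lid, bystander, 93 x 93 x 150 mm; origin: centre of its underside.
- lemon: Yellow lemon, bystander, 78 x 55 x 56 mm; origin: centre of its underside.
- soda_can: Green drinks can, bystander, 66 x 66 x 115 mm; origin: centre of its underside.

How it is judged:
By the outcome, as a careful person would: the job done as asked, in the order asked, and still so for the second after the job is handed in, while the arm keeps its last pose, push and grip.
It also fails if it takes over 64 s, if anything falls off the work surface, if the arm or the gripper's body presses on something with over 40 N, if the wrist force passes 120 N, or if a joint passes its speed limit or range.

### The arm

A 6-joint arm with a two-finger parallel gripper is mounted at the origin on a cart in front of the work surface, level with it; the furniture and walls round the work are solid. World frame = base frame: x ahead of the robot, y to its left, z up, the work surface at z = 0. Lengths are in mm, angles in rad, forces in N, time in s.
With the tool pointing down it reaches from about 250 to 775 mm from the base axis. Payload 8.9 kg.
Tool frame: the origin (TCP) lies at the very end of the fingers, on their centre line; the grasp point (between the pads) lies 19 mm behind it; z points along the fingers, y is the line along which they close (so a half turn about z gives the same grasp; the last joint's range is limited). The gripper opens to 85 mm and grips with 20 to 120 N. Pads are 22 mm wide; open, the fingers measure 114 mm over their backs; the gripper's body (76 mm by 85 mm) begins 54 mm behind the grasp point. The pads swing forward as they close: fully open they stand 13 mm farther back than shut.
Start: joints at [-1.273, 0.291, -0.153, 1.127, 0, 1.431], TCP at [222.098, -475.706, 231.305] pointing down, gripper open.
Joint ranges: [-2.52, 2.52], [-0.91, 1.74], [-1.3, 1.37], [-1.96, 2.02], [-1.52, 1.47], [-3.14, 3.14]. Speed limits (rad/s): [2.22, 2.22, 2.79, 3.14, 3.14, 3.14].

### API

Orientations are given as a 3x3 rotation matrix whose columns are the frame's x, y, z axes.
In Python, from station import manip, cams gives the robot as it stands.
- The arm moves only by the tool servo_tool, never from a script. Its argument "steps" is a list of rows, each a list of 2 entries, a list of its own where there are three numbers: the shift along the tool's x, y, z in m, then the turn, a rotation vector about the tool's x, y, z in degrees. A call has 1 to 20 rows; each row shifts and turns the commanded pose from where the row before left it, along the tool's axes as they then stand; what a row does not reach is not made up. A row lasts 1/10 s, in which the tool goes at most 50 mm and 8.59 degrees, less where a joint would pass 70% of its speed; a pose out of reach is approached as far as the arm can. A call with a gripper value outside its range is refused whole. "gripper" is the opening, from 0 (shut) to 1 (fully open), set as the call begins (left out, the last holds). The fingers move at their own pace and stop on an object; "force" is the grip in N (left out, the last holds). Time passes only in rows, so rows that do not move let the fingers close. It gives the time, the measured TCP pose, the force, the opening and the grip force at its end, in the units of the state.
- manip.read_state(): the state, without advancing time (a new reading comes with each control period).
- cams.read_camera(name): name is "side" or "top"; returns a dict with "img" (384x512x3 uint8, blue, green, red), "fov_y" (degrees; the focal length in pixels is half the picture's height over the tangent of half this angle, whatever the lens; pixels are square), "cx", "cy" (the principal point, pixels), "dist" ([k1, k2, p1, p2, k3] as OpenCV has them; the pictures are not rectified), "R" (3x3) and "t" (3): a world point X has camera coordinates R X + t. Camera axes: x right, y down, z forward; pixel columns grow to the right and rows downward; lengths in mm; the calibration is good to about 2 mm. A picture is of the moment at which its call begins. There is no depth.
- manip.hand_in(): hands the job in; it is judged then, once.
The state is a dict: "clock": time; "joint_pos": joint angles; "joint_velocities": joint speeds; "tau": joint torques, N m; "ee_pos": TCP position; "ee_rot": TCP orientation; "wrist_force": force on the tool from outside, world axes, zero at the start; "ft_torque": the same for the moment, N m; "finger_gap": finger opening in mm; "grasp_force": force on a finger pad.
Only numpy, scipy, OpenCV 4.12 (cv2) and the standard library are available. Lean on these libraries where they do the work, as an engineer would, in place of code of your own. Each camera call takes 0.05 s, during which the arm holds its last target. There are 200 camera calls.

## Working session

There is one attempt and no reset: what is moved stays moved. The work goes in short steps, Python scripts to look and compute and a tool call to move; the robot and the scene stay as the last step left them, time stands still between calls to the robot, and variables do not carry over. Pictures are saved under pics/ and viewed, at most 10 in all, crops included, and the job is handed in when it is done.

Besides the shell and the picture viewer there is one more tool, called after ">>>" as a command line: name --argument value ..., lists and objects as JSON in quotes. servo_tool: Moves the arm, as the interface text tells. Its arguments: {"type":"object","properties":{"steps":{"type":"array"},"gripper":{"type":"number"},"force":{"type":"number"}},"required":["steps"]}

```bash
ls; mkdir -p pics; python3 - <<'E'
from station import manip,cams
import cv2,numpy as np
s=manip.read_state();print(s['clock'],s['ee_pos'],np.round(s['ee_rot'],3).tolist(),s['finger_gap'])
for n in('side','top'):
    c=cams.read_camera(n);cv2.imwrite(f'pics/{n}0.png',c['img'])
    np.savez(n+'0.npz',**{k:np.array(v) for k,v in c.items()})
    print(n,c['fov_y'],c['cx'],c['cy'],c['dist'],np.round(c['R'],3).tolist(),c['t'], (-np.array(c['R']).T@np.array(c['t'])).round())
E
```

```text
pics
0.0 [ 221.9784221  -475.2817393   230.74994397] [[0.906, 0.423, -0.0], [0.423, -0.906, 0.001], [0.0, -0.001, -1.0]] 85.49885515576187
side 50.851650706361035 252.7945725975425 184.38581971398173 [0.02949221 0.         0.         0.         0.        ] [[-0.992, -0.128, 0.003], [-0.081, 0.609, -0.789], [0.099, -0.783, -0.615]] [ 582.37055393  124.75801608 1765.57276024] [ 414. 1380. 1182.]
top 53.441123609831465 257.36885616571635 187.9487225047809 [0.02297684 0.         0.         0.         0.        ] [[-0.001, -1.0, 0.008], [-0.981, -0.0, -0.196], [0.196, -0.008, -0.981]] [3.09883072e-01 5.85406880e+02 1.36734074e+03] [ 307.   11. 1455.]
```

View pics/top0.png

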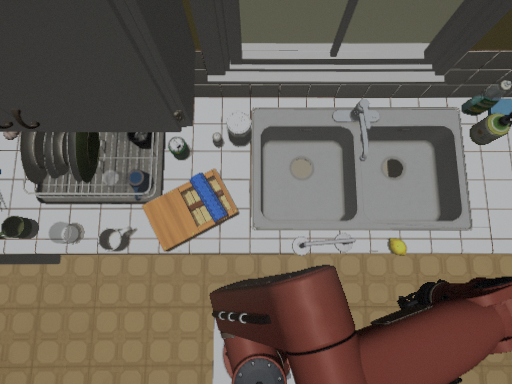

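View pics/side0.png

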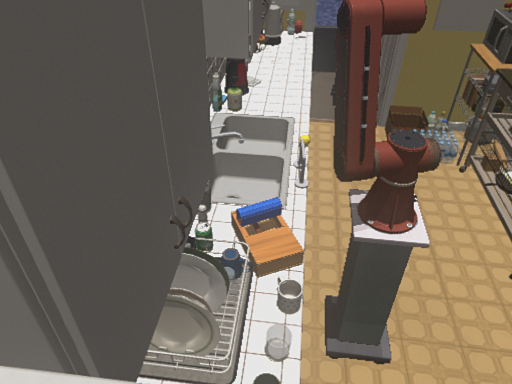

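Top: box around (190,208), the saddle (blue) from (198,177) to (222,215), rail (302,245)-(345,241). Side: box (267,240), saddle (260,210), rail (302,165). I'll enlarge crops.

```bash
cat > h.py <<'E'
import numpy as np,cv2
from station import manip,cams
def load(n,f='0'):
    return dict(np.load(n+f+'.npz'))
def grab(n,f):
    c=cams.read_camera(n);np.savez(n+f+'.npz',**{k:np.array(v) for k,v in c.items()});return load(n,f)
def K(c):
    f=192/np.tan(np.radians(float(c['fov_y']))/2);return np.array([[f,0,float(c['cx'])],[0,f,float(c['cy'])],[0,0,1]])
def proj(c,P):
    return cv2.projectPoints(np.array(P,float).reshape(-1,3),cv2.Rodrigues(c['R'])[0],c['t'],K(c),c['dist'])[0][:,0]
def onplane(c,uv,z):
    n=cv2.undistortPoints(np.array(uv,float).reshape(-1,1,2),K(c),c['dist'])[:,0]
    d=np.c_[n,np.ones(len(n))]@c['R'];o=-c['R'].T@c['t']
    return o+d*((z-o[2])/d[:,2])[:,None]
def tri(cs,uvs):
    A=[];b=[]
    for c,uv in zip(cs,uvs):
        n=cv2.undistortPoints(np.array(uv,float).reshape(1,1,2),K(c),c['dist'])[0,0]
        d=c['R'].T@np.r_[n,1];d/=np.linalg.norm(d);M=np.eye(3)-np.outer(d,d);A.append(M);b.append(M@(-c['R'].T@c['t']))
    return np.linalg.solve(sum(A),sum(b))
def crop(c,x,y,w,h,k):
    return cv2.resize(c['img'][y:y+h,x:x+w],None,fx=k,fy=k,interpolation=cv2.INTER_CUBIC)
E
python3 - <<'E'
from h import *
t=load('top');s=load('side')
a=crop(t,138,162,110,96,4);a=cv2.resize(a,(400,300)) if 0 else crop(t,140,165,100,85,4)
b=crop(t,285,225,100,65,4)
d=crop(s,215,190,100,85,4);e=crop(s,265,130,100,65,4)
cv2.imwrite('pics/c1.png',np.vstack([np.hstack([a,d]),np.hstack([b,e])]))
E
```

```text
(no output)
```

View pics/c1.png

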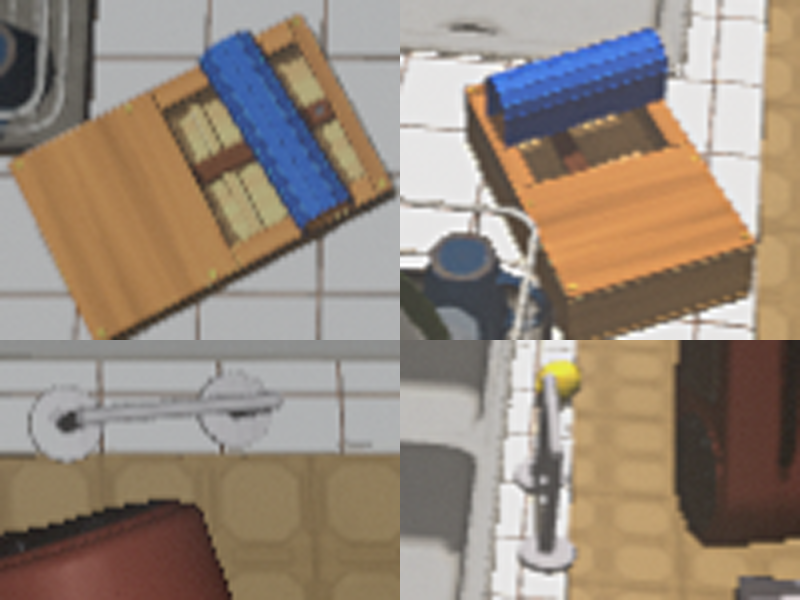

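Crops show lid corners (top px ≈ (214,168.5),(238,212),(165.5,249.5),(144,205)), saddle across the hatch, handle visible on both sides of it, bar from (301,245) to (355,240). Fit and overlay.

```bash
cat > fit.py <<'E'
from h import *
from scipy.optimize import least_squares as LS
t=load('top');s=load('side')
T=lambda u,v:(140+(u+.5)/4-.5,165+(v+.5)/4-.5)
S=lambda u,v:(215+(u-400+.5)/4-.5,190+(v+.5)/4-.5)
R=lambda u,v:(285+(u+.5)/4-.5,225+(v-340+.5)/4-.5)
def w(p,L): 
    c,n=np.cos(p[2]),np.sin(p[2]);L=np.array(L,float).reshape(-1,3)
    return np.c_[p[0]+c*L[:,0]-n*L[:,1],p[1]+n*L[:,0]+c*L[:,1],L[:,2]]
# box corners: right-top(+x,-y), right-bottom(-x,-y), left-bottom(-x,+y), left-top(+x,+y)
C=np.array([[93,-150,76],[-93,-150,76],[-93,150,76],[93,150,76]])
tp=[T(297,14),T(392,188),T(102,339),T(14,160)]
H=np.array([[71,6,76],[-71,6,76]]); htp=[T(163,98),T(232,248)]
sp=[S(752,240),S(570,297)]
if __name__=='__main__':
    print(onplane(t,tp,76).round(1).tolist())
    def res(p):return np.r_[(proj(t,w(p,C))-tp).ravel(),(proj(t,w(p,H))-htp).ravel(),(proj(s,w(p,C[[2,3]]))-sp[:2] if 0 else proj(s,w(p,C[2:3]))-sp[:1]).ravel(),(proj(s,w(p,C[3:4]))-sp[1:]).ravel()]
    r=LS(res,[400,200,.5]);print('box',r.x.round(3),r.fun.round(2))
    np.save('box.npy',r.x)
    e=onplane(t,[R(62,418),R(282,402)],150);print('rail ends',e.round(1).tolist(),np.linalg.norm(e[1]-e[0]))
    m=e.mean(0);d=e[0]-e[1];print('rail yaw',np.arctan2(-d[0],d[1]),m);print('side px of rail ends',proj(s,e),proj(s,e-[0,0,150]),'top base',proj(t,e-[0,0,150]))
E
python3 fit.py
```

```text
[[657.0, 161.9, 76.0], [493.9, 72.1, 76.0], [358.7, 328.8, 76.0], [519.8, 416.0, 76.0]]
box [5.08718e+02 2.45076e+02 4.90000e-01] [ 1.48 -1.14  0.88 -0.92 -1.41  0.76 -1.42 -0.1  -0.26  2.35 -0.28 -1.05
  0.8  -0.42 -0.69 -1.09]
rail ends [[372.8, -144.0, 150.0], [386.3, -331.2, 150.0]] 187.6930745333599
rail yaw 0.07197957778847945 [ 379.54895048 -237.60882844  150.        ]
side px of rail ends [[304.11501721 159.66441048]
 [302.42721606 137.88957328]] [[301.52989773 185.8216354 ]
 [300.09334156 163.15892601]] top base [[295.44694276 246.16387019]
 [344.84183276 242.56118261]]
```

```bash
cat > fit2.py <<'E'
from fit import *
R2=lambda u,v:(265+(u-400+.5)/4-.5,130+(v-340+.5)/4-.5)
A=[[0,80,150],[0,-80,150]];B=[[0,72,2],[0,-72,2]]
ta=[R(84,416.5),R(283,402)];tb=[R(66,422),R(236,411)];sb=[R2(546,554),R2(540,480)]
r=LS(lambda p:np.r_[(proj(t,w(p,A))-ta).ravel(),(proj(t,w(p,np.array(B)*[1,p[3],1]))-tb).ravel(),(proj(s,w(p,np.array(B)*[1,p[3],1]))-sb).ravel()],[380,-230,.07,1]);print(r.x.round(3),r.fun.round(2))
np.save('rail.npy',r.x[:3])
b=np.load('box.npy')
def box(p,z0,z1,x0,x1,y0,y1):
    q=[(x0,y0),(x1,y0),(x1,y1),(x0,y1)]
    return [[(*q[i],z),(*q[(i+1)%4],z)] for i in range(4) for z in(z0,z1)]+[[(*c,z0),(*c,z1)] for c in q]
L=[(w(b,e),(0,255,0)) for e in box(b,0,76,-93,93,-150,150)+box(b,70,76,-71,71,-134,6)]
rp=r.x
for x0 in(-7,7):L.append((w(rp,[[x0,-80,150],[x0,80,150]]),(0,0,255)))
for y in(-72,72):L.append((w(rp,[[0,y*rp[3],0],[0,y*rp[3],150]]),(255,0,255)))
def draw(c,x,y,wd,h,k,L):
    im=crop(c,x,y,wd,h,k)
    for P,col in L:
        q=((proj(c,P)-[x,y]+.5)*k-.5);cv2.line(im,*[tuple(int(round(a*16)) for a in g) for g in q],col,1,cv2.LINE_AA,4)
    return im
if __name__=='__main__':
    cv2.imwrite('pics/c2.png',np.vstack([np.hstack([draw(t,140,165,100,85,4,L),draw(s,215,190,100,85,4,L)]),np.hstack([draw(t,285,225,100,65,4,L),draw(s,265,130,100,65,4,L)])]))
E
python3 fit2.py
```

```text
[ 3.81002e+02 -2.46009e+02  7.00000e-02  1.11300e+00] [ 1.02 -0.41 -1.84 -0.08  0.21  0.31 -0.06  0.08  0.04 -0.51  0.4  -1.2 ]
```

View pics/c2.png

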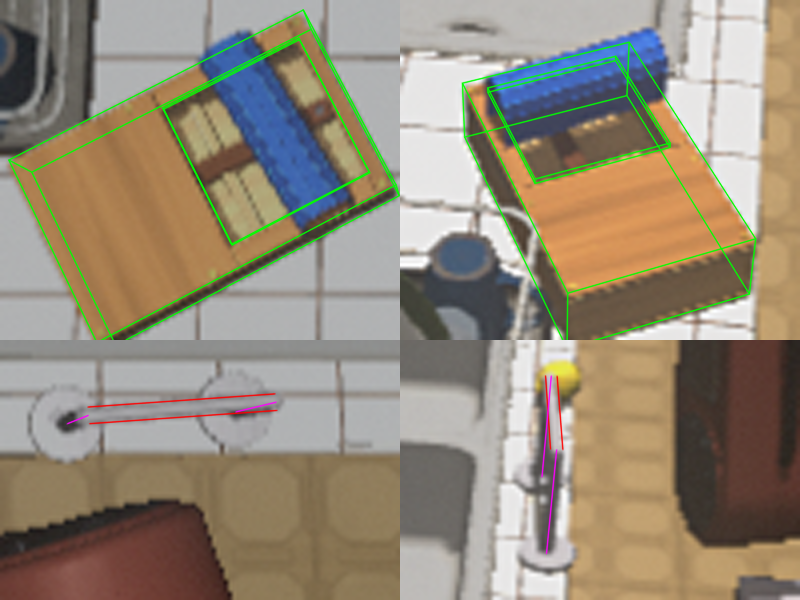

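Box matches within about a pixel. The rail's near end differs in the side view, so I'll zoom in on it.

```bash
python3 - <<'E'
from fit2 import *
cv2.imwrite('pics/c3.png',np.hstack([crop(t,292,228,68,28,8)[:, :],cv2.copyMakeBorder(crop(s,290,133,30,60,8)[:,:240],0,0,0,0,0)[:224]]) if 0 else np.vstack([crop(t,292,230,68,26,8),np.hstack([np.rot90(crop(s,288,133,32,56,8)),np.zeros((256,544-448,3),np.uint8)])]))
E
```

```text
[ 3.81002e+02 -2.46009e+02  7.00000e-02  1.11300e+00] [ 1.02 -0.41 -1.84 -0.08  0.21  0.31 -0.06  0.08  0.04 -0.51  0.4  -1.2 ]
```

View pics/c3.png

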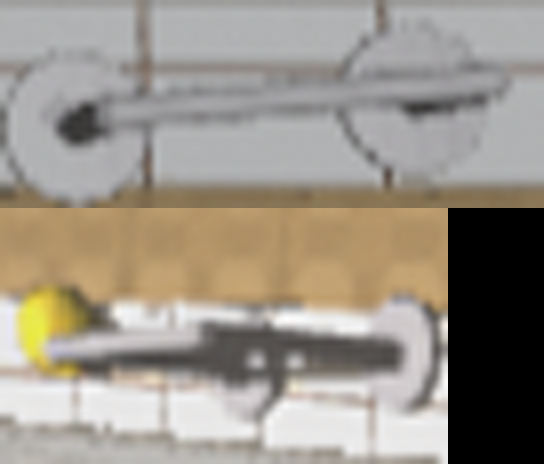

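```bash
python3 - <<'E'
from fit2 import *
ta=[(304.4,243.6),(355.2,239.8)];sa=[(304.3,158.6),(302.4,139)];tb=[(301.3,245.7),(344.2,242)]
f=lambda p:np.r_[(proj(t,w(p,np.array(A)*[1,p[3],1]))-ta).ravel(),(proj(s,w(p,np.array(A)*[1,p[3],1]))-sa).ravel(),(proj(t,w(p,np.array(B)*[1,p[4],1]))-tb).ravel()]
r=LS(f,[380,-240,.07,1,1]);print(r.x.round(3),r.fun.round(2));np.save('rail.npy',r.x[:3])
# saddle: blue mask fits
def mask(c):
    h=cv2.cvtColor(c['img'],cv2.COLOR_BGR2HSV);return cv2.inRange(h,(105,120,70),(130,255,255))
th=np.linspace(0,np.pi,13);prof=[(-27,0)]+[(-27*np.cos(a),40+27*np.sin(a)) for a in th]+[(27,0)]
P=np.array([[x,y,76+z] for x in(-89,89) for y,z in prof])
ms=[(c,mask(c)) for c in(t,s)]
b=np.load('box.npy')
def sil(c,p,k=8):
    hu=cv2.convexHull(np.float32(proj(c,w(p,P))))
    x0,y0=hu.min((0,1)).astype(int)-4;x1,y1=hu.max((0,1)).astype(int)+5
    im=np.zeros(((y1-y0)*k,(x1-x0)*k),np.uint8);cv2.fillPoly(im,[np.int32(((hu-[x0,y0]+.5)*k))],255)
    o=np.zeros((384,512));o[y0:y1,x0:x1]=cv2.resize(im,(x1-x0,y1-y0),interpolation=cv2.INTER_AREA)/255.;return o
reg=[]
for c,m in ms:
    n,l,st,ce=cv2.connectedComponentsWithStats(m);hu=proj(c,w(np.r_[b[:2]+[30,-56],b[2]],P)).mean(0)
    i=1+np.argmin(np.linalg.norm(ce[1:]-hu,axis=1)+1e3*(st[1:,4]<100));reg.append((l==i).astype(float));print(st[i],ce[i])
cost=lambda p,w_=(1,1):sum(q*np.abs(sil(c,p)-g).sum() for q,(c,_),g in zip(w_,ms,reg))
from scipy.optimize import minimize
c0=w(b,[[0,-64,0]])[0]
for wt in((1,1),(1,0),(0,1)):
    r=minimize(lambda p:cost([p[0],p[1],p[2]/100],wt),[c0[0],c0[1],b[2]*100],method='Nelder-Mead',options=dict(initial_simplex=[[c0[0],c0[1],49],[c0[0]+15,c0[1],49],[c0[0],c0[1]+15,49],[c0[0],c0[1],59]]))
    p=[r.x[0],r.x[1],r.x[2]/100];print('saddle',np.round(p,3),r.fun, 'in box',(np.array([[np.cos(b[2]),np.sin(b[2])],[-np.sin(b[2]),np.cos(b[2])]])@(np.array(p[:2])-b[:2])).round(1))
    if wt==(1,1):np.save('saddle.npy',p)
# spatula handle: dark patches in hatch
print('handle pts', onplane(t,[T(222,165),T(320,112)],38).round(1), b, 'box frame',[ (np.array([[np.cos(b[2]),np.sin(b[2])],[-np.sin(b[2]),np.cos(b[2])]])@(q[:2]-b[:2])).round(1) for q in onplane(t,[T(205,172),T(222,165),T(320,112),T(338,102)],38)])
E
```

```text
[ 3.81002e+02 -2.46009e+02  7.00000e-02  1.11300e+00] [ 1.02 -0.41 -1.84 -0.08  0.21  0.31 -0.06  0.08  0.04 -0.51  0.4  -1.2 ]
[ 3.80669e+02 -2.45274e+02  7.90000e-02  1.08200e+00  1.13200e+00] [ 0.12  0.22  0.02 -0.04 -0.31 -0.8  -0.22 -1.17 -0.5   0.06 -0.48  0.31]
[190 173  37  49 694] [207.73775216 196.45677233]
[238 197  43  23 401] [258.77057357 207.13965087]
saddle [540.992 175.384   0.573] 564.7960784313725 in box [ -4.3 -76.7]
saddle [546.997 179.527   0.554] 107.32941176470588 in box [  2.9 -75.9]
saddle [538.072 143.551   0.86 ] 403.81568627450986 in box [ -21.9 -103.4]
handle pts [[520.8 233.1  38. ]
 [571.3 142.4  38. ]] [5.08718008e+02 2.45076296e+02 4.89977879e-01] box frame [array([6.6, 0.7]), array([  5.1, -16.2]), array([   6.9, -120.1]), array([   7.5, -139.5])]
```

```bash
cat > sad.py <<'E'
from fit import *
from scipy.optimize import minimize
def mask(c):
    h=cv2.cvtColor(c['img'],cv2.COLOR_BGR2HSV);return cv2.inRange(h,(108,110,25),(130,255,255))
th=np.linspace(0,np.pi,13);prof=[(-27,0)]+[(-27*np.cos(a),40+27*np.sin(a)) for a in th]+[(27,0)]
def P(z):return np.array([[x,y,z+h] for x in(-89,89) for y,h in prof])
def sil(c,p,z,k=8):
    hu=cv2.convexHull(np.float32(proj(c,w(p,P(z)))))
    x0,y0=hu.min((0,1)).astype(int)-4;x1,y1=hu.max((0,1)).astype(int)+5
    im=np.zeros(((y1-y0)*k,(x1-x0)*k),np.uint8);cv2.fillPoly(im,[np.int32(((hu-[x0,y0]+.5)*k))],255)
    o=np.zeros((384,512));o[y0:y1,x0:x1]=cv2.resize(im,(x1-x0,y1-y0),interpolation=cv2.INTER_AREA)/255.;return o
def fit(cs,p0,z,wts=((1,1),(1,0),(0,1))):
    reg=[]
    for c in cs:
        n,l,st,ce=cv2.connectedComponentsWithStats(mask(c));hu=proj(c,w(p0,P(z))).mean(0)
        i=1+np.argmin(np.linalg.norm(ce[1:]-hu,axis=1)+1e3*(st[1:,4]<80));reg.append((l==i)*1.);print(st[i],sil(c,p0,z).sum())
    x,y,a=p0;a*=100
    for wt in wts:
        f=lambda p:sum(q*np.abs(sil(c,[p[0],p[1],p[2]/100],z)-g).sum() for q,c,g in zip(wt,cs,reg))
        r=minimize(f,[x,y,a],method='Nelder-Mead',options=dict(initial_simplex=[[x-8,y-8,a-5],[x+15,y,a],[x,y+15,a],[x,y,a+10]]))
        print(wt,np.round(r.x/[1,1,100],3),round(r.fun,1))
if __name__=='__main__':
    fit([t,s],[547,179,.52],76)
    b=np.load('box.npy');print(w(b,[[0,-64,76],[4,-75,76]]))
E
python3 sad.py
```

```text
[190 173  37  49 672] 802.8823529411765
[237 197  44  23 485] 864.564705882353
(1, 1) [540.3   175.71    0.556] 506.5
(1, 0) [546.121 178.757   0.556] 129.0
(0, 1) [5.43074e+02 1.43800e+02 4.45000e-01] 353.4
[[538.83681599 188.60632692  76.        ]
 [547.54285914 180.78297644  76.        ]]
```

```bash
python3 - <<'E'
from fit2 import *
from sad import P
p=[546,179,.555];Q=w(p,P(76));n=len(Q)//2
L2=[(Q[[i,i+1]],(0,255,255)) for i in list(range(n-1))+list(range(n,2*n-1))]+[(Q[[i,i+n]],(0,255,255)) for i in (0,7,n-1)]
cv2.imwrite('pics/c4.png',np.hstack([draw(t,185,165,57,60,7,L2),draw(s,230,190,57,60,7,L2)]))
E
```

```text
[ 3.81002e+02 -2.46009e+02  7.00000e-02  1.11300e+00] [ 1.02 -0.41 -1.84 -0.08  0.21  0.31 -0.06  0.08  0.04 -0.51  0.4  -1.2 ]
```

View pics/c4.png

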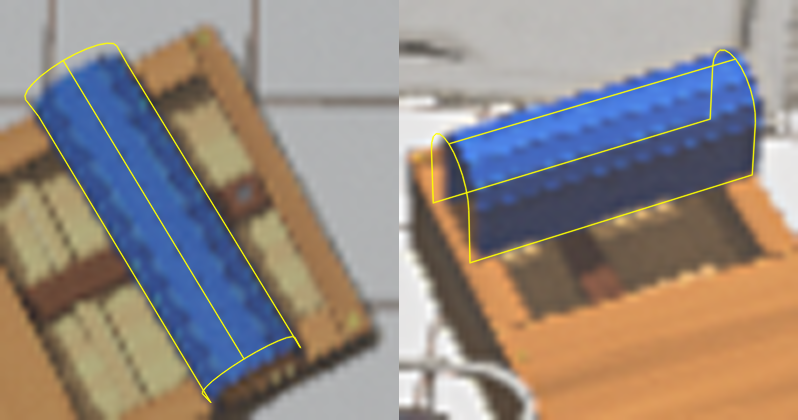

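Saddle model lies on it in both views within about 2–3 px; pose ≈ (545,178), yaw 0.54. The camera poses and reach agree with it. I'll turn first, then travel at height.

>>> servo_tool --steps '[[[0, 0, 0], [0, 0, -8.5]], [[0, 0, 0], [0, 0, -8.5]], [[0, 0, 0], [0, 0, -8.5]], [[0, 0, 0], [0, 0, -8.5]], [[0, 0, 0], [0, 0, -8.5]], [[0, 0, 0], [0, 0, -8.5]], [[0, 0, 0], [0, 0, -8.5]], [[0, 0, 0], [0, 0, -8.5]], [[0, 0, 0], [0, 0, -8.5]], [[0, 0, 0], [0, 0, -8.5]], [[0, 0, 0], [0, 0, -8.5]], [[0, 0, 0], [0, 0, -8.5]], [[0, 0, 0], [0, 0, -8.5]], [[0, 0, 0], [0, 0, -8.5]], [[0, 0, 0], [0, 0, -8.5]], [[0, 0, 0], [0, 0, -8.5]], [[0, 0, 0], [0, 0, -8.5]], [[0, 0, 0], [0, 0, -8.5]], [[0, 0, 0], [0, 0, -8.5]], [[0, 0, 0], [0, 0, -8.5]]]' --gripper 1 --force 40

```text
clock: 2.1
ee_pos: [222.0, -475.5, 231.0]
ee_rot: [[-0.964, -0.265, -0.0], [-0.265, 0.964, 0.001], [-0.0, 0.001, -1.0]]
wrist_force: [-0.9, -0.1, 0.0]
finger_gap: 85.3
grasp_force: 0.0
```

>>> servo_tool --steps '[[[0, 0, 0], [0, 0, -8]], [[0, 0, 0], [0, 0, -7.9]], [[-0.036, 0.023, 0], [0, 0, 0]], [[-0.036, 0.023, 0], [0, 0, 0]], [[-0.036, 0.023, 0], [0, 0, 0]], [[-0.036, 0.023, 0], [0, 0, 0]], [[-0.036, 0.023, 0], [0, 0, 0]], [[-0.036, 0.023, 0], [0, 0, 0]], [[-0.036, 0.023, 0], [0, 0, 0]], [[-0.036, 0.023, 0], [0, 0, 0]], [[-0.036, 0.023, 0], [0, 0, 0]], [[-0.036, 0.023, 0], [0, 0, 0]], [[-0.036, 0.023, 0], [0, 0, 0]], [[-0.036, 0.023, 0], [0, 0, 0]], [[-0.036, 0.023, 0], [0, 0, 0]], [[-0.036, 0.023, 0], [0, 0, 0]], [[-0.036, 0.023, 0], [0, 0, 0]], [[-0.036, 0.023, 0], [0, 0, 0]], [[-0.036, 0.023, 0], [0, 0, 0]]]'

```text
clock: 4.0
ee_pos: [546.4, 176.0, 231.0]
ee_rot: [[-0.858, -0.514, -0.0], [-0.514, 0.858, -0.0], [0.0, 0.0, -1.0]]
wrist_force: [1.3, -0.4, -0.1]
finger_gap: 85.7
grasp_force: 0.0
```

```bash
cat >> h.py <<'E'
def to(target,ang=None,Rt=None):
    """tool-frame shift to target; ang: world azimuth of tool x (deg) with tool down"""
    s=manip.read_state();R=np.array(s['ee_rot']);p=np.array(s['ee_pos'])
    print('t',s['clock'],'p',p.round(1),'q',np.round(s['joint_pos'],2),'gap',round(s['finger_gap'],1),'F',np.round(s['wrist_force'],1),'g',round(s['grasp_force'],1))
    print('xaz',np.degrees(np.arctan2(R[1,0],R[0,0])).round(2),'z',R[:,2].round(3),'shift m',(R.T@(np.array(target)-p)/1000).round(4))
    if ang is not None:
        a=np.radians(ang);Rt=np.array([[np.cos(a),np.sin(a),0],[np.sin(a),-np.cos(a),0],[0,0,-1]])
    if Rt is not None: print('rotvec deg',np.degrees(cv2.Rodrigues(R.T@Rt)[0].ravel()).round(2))
E
python3 -c "
from h import *
to([545,178,150],180+np.degrees(.54))"
```

```text
t 4.0 p [546.4 176.  231. ] q [ 0.18  0.39 -0.02  1.17 -0.   -0.36] gap 85.7 F [ 1.3 -0.4 -0.1] g 0.0
xaz -149.06 z [-0. -0. -1.] shift m [0.0002 0.0024 0.081 ]
rotvec deg [ 0.01 -0.03 -0.  ]
```

>>> servo_tool --steps '[[[0, 0.002, 0.02], [0, 0, 0]], [[0, 0, 0.02], [0, 0, 0]], [[0, 0, 0.02], [0, 0, 0]], [[0, 0, 0.02], [0, 0, 0]], [[0, 0, 0.02], [0, 0, 0]], [[0, 0, 0.02], [0, 0, 0]], [[0, 0, 0.02], [0, 0, 0]], [[0, 0, 0], [0, 0, 0]], [[0, 0, 0], [0, 0, 0]]]'

```text
clock: 4.9
ee_pos: [544.8, 175.9, 91.4]
ee_rot: [[-0.858, -0.514, -0.001], [-0.514, 0.858, -0.0], [0.001, 0.0, -1.0]]
wrist_force: [0.1, -0.3, 0.2]
finger_gap: 85.5
grasp_force: 0.0
```

>>> servo_tool --steps '[[[0, 0, 0], [0, 0, 0]], [[0, 0, 0], [0, 0, 0]], [[0, 0, 0], [0, 0, 0]], [[0, 0, 0], [0, 0, 0]], [[0, 0, 0], [0, 0, 0]], [[0, 0, 0], [0, 0, 0]], [[0, 0, 0], [0, 0, 0]], [[0, 0, 0], [0, 0, 0]], [[0, 0, 0], [0, 0, 0]], [[0, 0, 0], [0, 0, 0]]]' --gripper 0 --force 40

```text
clock: 5.9
ee_pos: [545.8, 176.2, 92.8]
ee_rot: [[-0.858, -0.514, 0.002], [-0.514, 0.858, 0.0], [-0.002, -0.001, -1.0]]
wrist_force: [-2.2, 0.2, 7.0]
finger_gap: 53.7
grasp_force: 40.6
```

>>> servo_tool --steps '[[[0, 0, -0.01], [0, 0, 0]], [[0, 0, -0.02], [0, 0, 0]], [[0, 0, -0.025], [0, 0, 0]], [[0, 0, -0.025], [0, 0, 0]], [[0, 0, -0.025], [0, 0, 0]], [[0, 0, -0.025], [0, 0, 0]], [[0, 0, 0], [0, 0, 0]]]'

```text
clock: 6.6
ee_pos: [547.0, 176.3, 225.6]
ee_rot: [[-0.858, -0.514, 0.006], [-0.514, 0.858, 0.001], [-0.006, -0.002, -1.0]]
wrist_force: [0.8, -0.3, -1.2]
finger_gap: 54.1
grasp_force: 42.3
```

```bash
python3 - <<'E'
from h import *
r=np.load('rail.npy');print(r)
to([r[0],r[1],230],np.degrees(r[2])+90)
c=grab('top','1');d=grab('side','1')
cv2.imwrite('pics/d1.png',np.hstack([crop(c,150,150,100,150,4),crop(d,215,150,100,150,4)]))
E
```

```text
[ 3.81002377e+02 -2.46008796e+02  6.97088121e-02]
t 6.6 p [547.  176.3 225.6] q [ 0.18  0.38 -0.03  1.15 -0.   -0.36] gap 54.1 F [ 0.8 -0.3 -1.2] g 42.3
xaz -149.07 z [ 0.006  0.001 -1.   ] shift m [ 0.3595 -0.277  -0.0059]
rotvec deg [  0.27   0.35 116.93]
```

View pics/d1.png

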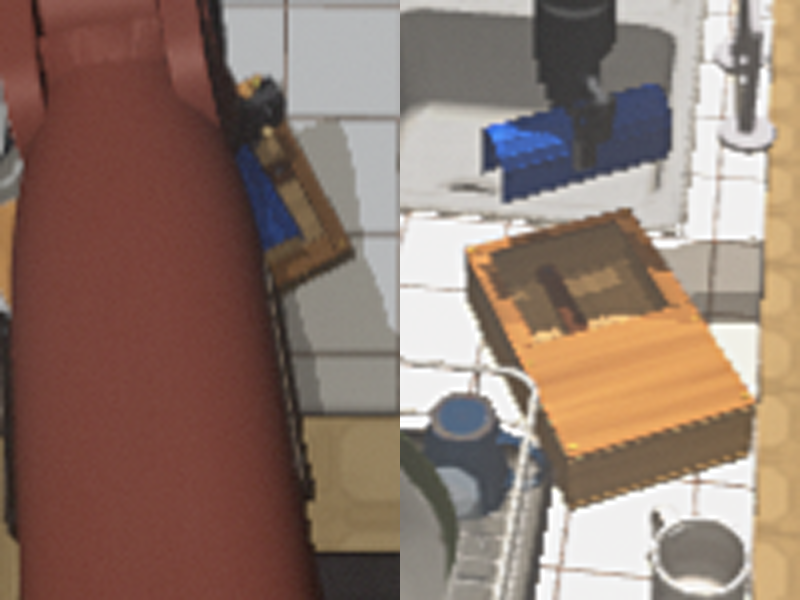

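Saddle is held level and central. Side view: jaws at about (585,140), hatch clear below. Go to the rail at height: rail ≈ (381,-245.5), yaw 0.075.

>>> servo_tool --steps '[[[0, 0, 0], [0, 0, 5]], [[0, 0, 0], [0, 0, 8]], [[0, 0, 0], [0, 0, 8]], [[0, 0, 0], [0, 0, 8]], [[0, 0, 0], [0, 0, 8]], [[0, 0, 0], [0, 0, 8]], [[0, 0, 0], [0, 0, 8]], [[0, 0, 0], [0, 0, 8]], [[0, 0, 0], [0, 0, 8]], [[0, 0, 0], [0, 0, 8]], [[0, 0, 0], [0, 0, 8]], [[0, 0, 0], [0, 0, 8]], [[0, 0, 0], [0, 0, 8]], [[0, 0, 0], [0, 0, 8]], [[0, 0, 0], [0, 0, 7.6]]]'

```text
clock: 8.2
ee_pos: [544.3, 175.8, 220.1]
ee_rot: [[-0.07, 0.998, -0.002], [0.998, 0.07, -0.0], [-0.0, -0.002, -1.0]]
wrist_force: [0.1, 0.6, -0.2]
finger_gap: 53.9
grasp_force: 42.3
```

>>> servo_tool --steps '[[[-0.02, -0.01, 0], [0, 0, 0]], [[-0.034, -0.0165, 0], [0, 0, 0]], [[-0.034, -0.0165, 0], [0, 0, 0]], [[-0.034, -0.0165, 0], [0, 0, 0]], [[-0.034, -0.0165, 0], [0, 0, 0]], [[-0.034, -0.0165, 0], [0, 0, 0]], [[-0.034, -0.0165, 0], [0, 0, 0]], [[-0.034, -0.0165, 0], [0, 0, 0]], [[-0.034, -0.0165, 0], [0, 0, 0]], [[-0.034, -0.0165, 0], [0, 0, 0]], [[-0.034, -0.0165, 0], [0, 0, 0]], [[-0.034, -0.0165, 0], [0, 0, 0]], [[-0.014, -0.006, 0], [0, 0, 0]], [[0, 0, 0], [0, 0, 0]]]'

```text
clock: 9.6
ee_pos: [377.8, -247.1, 220.4]
ee_rot: [[-0.072, 0.997, -0.001], [0.997, 0.072, 0.001], [0.001, -0.001, -1.0]]
wrist_force: [-0.3, 0.3, -1.7]
finger_gap: 54.0
grasp_force: 42.3
```

```bash
python3 - <<'E'
from h import *
to([381,-245.5,230],94.3)
c=grab('top','2');d=grab('side','2')
cv2.imwrite('pics/d2.png',np.hstack([crop(c,280,190,100,100,4),crop(d,250,90,100,100,4)]))
E
```

```text
t 9.6 p [ 377.8 -247.1  220.4] q [-0.74  0.16 -0.35  1.06 -0.    0.76] gap 54.0 F [-0.3  0.3 -1.7] g 42.3
xaz 94.15 z [-0.001  0.001 -1.   ] shift m [ 0.0014  0.0033 -0.0096]
rotvec deg [-0.07 -0.05 -0.15]
```

View pics/d2.png

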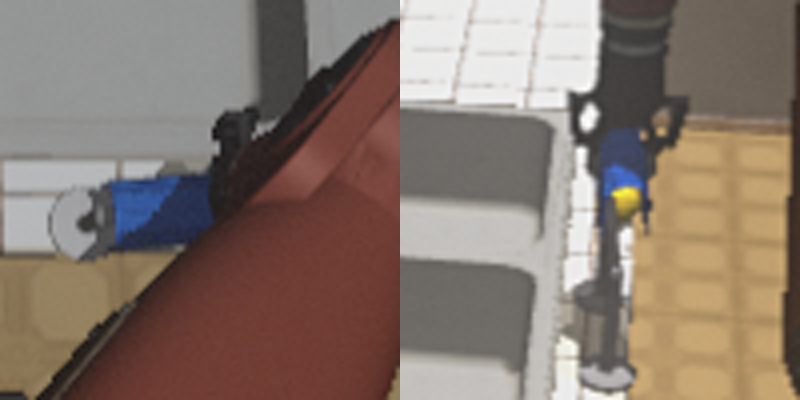

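Saddle hovers over and in line with the bar in both views (top (160,215), side (625,190)). Lowering.

>>> servo_tool --steps '[[[0.001, 0.003, 0.01], [0, 0, 0]], [[0, 0, 0.018], [0, 0, 0]], [[0, 0, 0.018], [0, 0, 0]], [[0, 0, 0.018], [0, 0, 0]], [[0, 0, 0.018], [0, 0, 0]], [[0, 0, 0.015], [0, 0, 0]], [[0, 0, 0.004], [0, 0, 0]], [[0, 0, 0], [0, 0, 0]]]'

```text
clock: 10.5
ee_pos: [381.8, -243.4, 119.6]
ee_rot: [[-0.077, 0.997, -0.001], [0.997, 0.077, 0.001], [0.001, -0.001, -1.0]]
wrist_force: [-0.0, -0.7, -1.6]
finger_gap: 53.6
grasp_force: 42.3
```

```bash
python3 - <<'E'
from h import *
to([381,-245.5,111],94.3)
c=grab('top','3');d=grab('side','3')
cv2.imwrite('pics/d3.png',np.hstack([crop(c,280,190,80,80,5),crop(d,260,110,80,80,5)]))
E
```

```text
t 10.5 p [ 381.8 -243.4  119.6] q [-0.73  0.26 -0.52  0.8   0.    0.76] gap 53.6 F [-0.  -0.7 -1.6] g 42.3
xaz 94.4 z [-0.001  0.001 -1.   ] shift m [-0.002  -0.0009  0.0086]
rotvec deg [-0.06 -0.07  0.1 ]
```

View pics/d3.png

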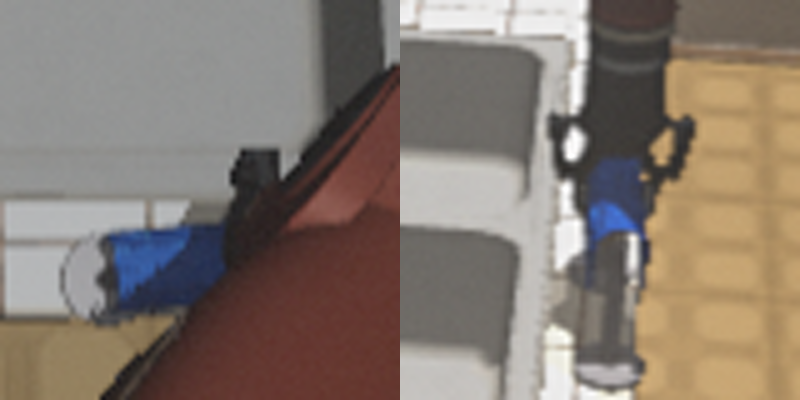

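Saddle straddles the bar with the post inside (side px (615,250)). Lowering the last millimetres.

>>> servo_tool --steps '[[[0, 0, 0.003], [0, 0, 0]], [[0, 0, 0.002], [0, 0, 0]], [[0, 0, 0.001], [0, 0, 0]], [[0, 0, 0.001], [0, 0, 0]], [[0, 0, 0], [0, 0, 0]]]'

```text
clock: 11.1
ee_pos: [381.8, -244.6, 113.2]
ee_rot: [[-0.075, 0.997, -0.0], [0.997, 0.075, 0.0], [0.0, -0.0, -1.0]]
wrist_force: [0.6, -0.6, -1.4]
finger_gap: 53.8
grasp_force: 42.3
```

>>> servo_tool --steps '[[[0, 0, 0.001], [0, 0, 0]], [[0, 0, 0.001], [0, 0, 0]], [[0, 0, 0], [0, 0, 0]]]'

```text
clock: 11.4
ee_pos: [381.8, -244.5, 111.2]
ee_rot: [[-0.075, 0.997, -0.0], [0.997, 0.075, 0.0], [0.0, -0.0, -1.0]]
wrist_force: [0.2, -0.1, -0.8]
finger_gap: 54.0
grasp_force: 42.3
```

>>> servo_tool --steps '[[[0, 0, 0.001], [0, 0, 0]], [[0, 0, 0.001], [0, 0, 0]], [[0, 0, 0], [0, 0, 0]]]'

```text
clock: 11.7
ee_pos: [382.0, -244.7, 110.2]
ee_rot: [[-0.076, 0.997, 0.001], [0.997, 0.076, -0.001], [-0.001, 0.001, -1.0]]
wrist_force: [-4.1, 2.5, 14.1]
finger_gap: 53.4
grasp_force: 43.3
```

>>> servo_tool --steps '[[[0, 0, 0.001], [0, 0, 0]], [[0, 0, 0.001], [0, 0, 0]], [[0, 0, 0], [0, 0, 0]]]'

```text
clock: 12.0
ee_pos: [382.1, -244.7, 110.0]
ee_rot: [[-0.076, 0.997, 0.001], [0.997, 0.076, -0.001], [-0.002, 0.001, -1.0]]
wrist_force: [-10.3, 8.7, 42.1]
finger_gap: 53.9
grasp_force: 45.3
```

>>> servo_tool --steps '[[[0, 0, -0.002], [0, 0, 0]], [[0, 0, -0.0005], [0, 0, 0]], [[0, 0, 0], [0, 0, 0]]]'

```text
clock: 12.3
ee_pos: [382.2, -244.8, 110.3]
ee_rot: [[-0.075, 0.997, 0.001], [0.997, 0.075, -0.001], [-0.001, 0.001, -1.0]]
wrist_force: [-2.6, 1.8, 10.7]
finger_gap: 53.5
grasp_force: 43.1
```

>>> servo_tool --steps '[[[0, 0, 0], [0, 0, 0]], [[0, 0, 0], [0, 0, 0]], [[0, 0, 0], [0, 0, 0]], [[0, 0, 0], [0, 0, 0]], [[0, 0, 0], [0, 0, 0]], [[0, 0, 0], [0, 0, 0]], [[0, 0, 0], [0, 0, 0]], [[0, 0, 0], [0, 0, 0]]]' --gripper 1

```text
clock: 13.1
ee_pos: [381.9, -244.6, 109.8]
ee_rot: [[-0.075, 0.997, 0.0], [0.997, 0.075, 0.0], [0.0, 0.0, -1.0]]
wrist_force: [0.3, -0.6, 0.3]
finger_gap: 85.2
grasp_force: 0.0
```

>>> servo_tool --steps '[[[0, 0, -0.01], [0, 0, 0]], [[0, 0, -0.015], [0, 0, 0]], [[0, 0, -0.015], [0, 0, 0]], [[0, 0, -0.02], [0, 0, 0]], [[0, 0, -0.03], [0, 0, 0]], [[0, 0, -0.03], [0, 0, 0]], [[0, 0, 0], [0, 0, 0]]]'

```text
clock: 13.8
ee_pos: [383.5, -246.0, 234.0]
ee_rot: [[-0.076, 0.997, 0.005], [0.997, 0.076, -0.004], [-0.005, 0.004, -1.0]]
wrist_force: [-0.5, -0.6, -0.9]
finger_gap: 85.5
grasp_force: 0.0
```

```bash
python3 - <<'E'
from h import *
from sad import fit,mask
to([540,178,231])
c=grab('top','4');d=grab('side','4')
fit([c,d],[381,-245,1.645],94,((1,0),(0,1)))
E
```

```text
t 13.8 p [ 383.5 -246.   234. ] q [-0.73  0.15 -0.33  1.09 -0.    0.76] gap 85.5 F [-0.5 -0.6 -0.9] g 0.0
xaz 94.33 z [ 0.005 -0.004 -1.   ] shift m [0.4109 0.1881 0.0019]
[302 235  31  17 378] 890.4
[298 151  11   9  54] 389.3058823529411
(1, 0) [ 383.277 -222.007    1.771] 497.8
(0, 1) [ 372.303 -312.895    1.524] 291.2
```

```bash
cat > hand.py <<'E'
from fit import *
import sys
def rect(c,z,xs,ys,b):
    g=np.array([[x,y,z] for y in ys for x in xs]);uv=proj(c,w(b,g)).astype(np.float32).reshape(len(ys),len(xs),2)
    return cv2.remap(c['img'],uv[...,0],uv[...,1],cv2.INTER_LINEAR)
if __name__=='__main__':
    b=np.array([508.718,245.076,.49]);f=sys.argv[1]
    for n in('top','side'):
        c=load(n,f);xs=np.arange(-80,81,5);ys=np.arange(-148,16,6)
        im=cv2.cvtColor(rect(c,38,xs,ys,b),cv2.COLOR_BGR2HSV)
        print(n,xs[0],xs[-1])
        for y,row in zip(ys,im[...,2].astype(int)//10):print('%5d'%y,' '.join('%2d'%v for v in row))
E
python3 hand.py 4
```

```text
top -80 80
 -148 13 14 15 15 15 15 15 15 13 15 15 15 15 14 15 15 15 15 15 16 14 13 15 15 15 15 12 13 12 14 14 15 15
 -142 17 17 16 16 16 16 16 16 16 16 16 16 16 16 16 16 16 16 16 16 16 16 16 16 16 16 16 16 16 16 16 16 16
 -136 17 16 16 16 16 16 16 16 16 16 16 16 16 16 16 16 16 16 16 16 16 16 16 16 16 16 16 16 16 16 16 16 16
 -130 16 16 16 16 17 16 17 17 17 15 15 15 16 16 16 12 10 11 11 12 16 17 17 17 15 16 15 15 15 12 11 10 13
 -124 18 18 18 17 18 18 18 18 18 18 18 18 18 18 17 10 10 11 11 12 15 18 18 18 18 18 18 18 16 12  9  8 12
 -118 18 18 17 16 17 18 18 18 18 18 18 18 18 18 17 11 10 11 10 12 16 18 18 18 18 18 18 18 17 12  9  8 12
 -112 18 18 17 17 18 18 18 18 18 18 18 18 18 18 17 11 10 11 11 12 16 18 18 18 18 18 18 18 17 13  9  8 13
 -106 18 18 17 17 18 18 18 18 18 18 18 18 18 18 17 10 10 11 11 12 15 18 18 18 18 18 18 18 18 13  9  8 12
 -100 18 18 18 17 18 18 18 18 18 18 18 18 18 18 18 11 10 11 11 11 15 18 18 18 18 18 18 18 18 15  9  8 11
  -94 18 18 17 17 18 18 18 18 18 18 18 18 18 18 16 10 10 11 11 11 15 18 18 18 18 18 18 18 17 13 10  8 11
  -88 18 18 17 17 18 18 18 18 18 18 18 
[... 4102 characters left out ...]
2 22 22 22 22 22 22 22 19 19 21 18 18 20 22 21 22 22 21 21 18 20 22 19
  -16 22 22 22 22 22 22 22 22 22 22 22 22 22 22 22 22 22 22 22 22 22 22 22 22 21 21 21 21 21 21 21 22 21
  -10 22 22 22 22 22 22 22 22 22 22 22 22 22 22 22 22 22 22 22 22 22 22 22 22 22 22 22 21 22 21 22 22 19
   -4 22 22 22 22 22 22 22 22 22 22 22 22 22 22 22 22 22 22 22 22 22 22 22 22 22 22 22 22 22 22 21 21 20
    2 22 22 22 22 22 22 22 22 22 22 22 22 22 22 22 22 22 22 22 21 22 22 22 21 21 21 21 21 21 21 21 20 19
    8 22 22 22 22 22 22 22 22 22 22 22 22 22 22 22 22 22 22 22 22 22 22 22 21 21 21 21 21 22 21 21 22 20
   14 22 22 22 22 22 22 21 21 21 21 21 21 21 21 21 21 21 21 21 21 21 21 21 21 21 21 21 21 21 21 21 21 21
```

Handle: box x ≈ +7, end at y ≈ -127 (consistent with the allowed ±16 and inner length). Plan: grip at box (7,-90), tool x along box y (azimuth 118.1°).

>>> servo_tool --steps '[[[0.02, 0.01, 0], [0, 0, 0]], [[0.035, 0.018, 0], [0, 0, 0]], [[0.035, 0.018, 0], [0, 0, 0]], [[0.035, 0.018, 0], [0, 0, 0]], [[0.035, 0.018, 0], [0, 0, 0]], [[0.035, 0.018, 0], [0, 0, 0]], [[0.035, 0.018, 0], [0, 0, 0]], [[0.035, 0.018, 0], [0, 0, 0]], [[0.035, 0.018, 0], [0, 0, 0]], [[0.035, 0.018, 0], [0, 0, 0]], [[0.035, 0.018, 0], [0, 0, 0]], [[0.031, 0.015, 0], [0, 0, 0]], [[0, 0, 0], [0, 0, -8]], [[0, 0, 0], [0, 0, -8]], [[0, 0, 0], [0, 0, -7.7]], [[0, 0, 0], [0, 0, 0]]]' --gripper 0.6 --force 80

```text
clock: 15.5
ee_pos: [555.3, 170.8, 228.6]
ee_rot: [[-0.472, 0.882, -0.002], [0.882, 0.472, -0.0], [0.001, -0.002, -1.0]]
wrist_force: [-0.1, -0.0, 0.5]
finger_gap: 51.1
grasp_force: 0.0
```

```bash
python3 - <<'E'
from h import *
from sad import fit
to([557.3,169,100],118.07)
c=grab('top','5');d=grab('side','5')
fit([c,d],[381,-245,1.645],94,((1,0),))
cv2.imwrite('pics/d5.png',np.hstack([crop(c,280,215,80,50,5),crop(d,225,150,80,100,5)[:250]])if 0 else np.vstack([np.hstack([crop(c,285,215,66,40,6),crop(d,265,125,66,40,6)]),np.hstack([crop(d,225,185,66,55,6),crop(c,170,160,66,55,6)])]))
E
```

```text
t 15.5 p [555.3 170.8 228.6] q [0.17 0.4  0.   1.17 0.   1.25] gap 51.1 F [-0.1 -0.   0.5] g 0.0
xaz 118.15 z [-0.002 -0.    -1.   ] shift m [-0.0026  0.0012  0.1286]
rotvec deg [-0.12 -0.04  0.08]
[302 233  54  20 768] 890.4
[297 138  12  22 208] 389.3058823529411
(1, 0) [ 379.963 -242.476    1.659] 119.6
```

View pics/d5.png

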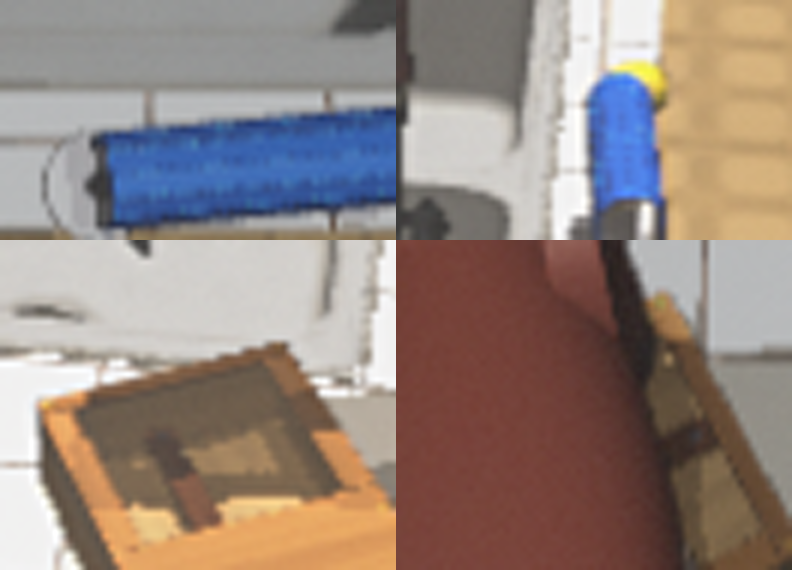

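Saddle hangs on the bar, level and straddling. Handle end visible at side px ≈ (251.4,217.2), top px ≈ (224,191.7); check against the grasp point.

```bash
python3 - <<'E'
from h import *
t=load('top','5');s=load('side','5');b=np.array([508.718,245.076,.49]);Ri=np.array([[np.cos(.49),np.sin(.49)],[-np.sin(.49),np.cos(.49)]])
for c,uv in((t,(223.7,191.7)),(s,(251.2,217))):
    p=onplane(c,[uv],38)[0];print(p.round(1),(Ri@(p[:2]-b[:2])).round(1))
print(tri([t,s],[(223.7,191.7),(251.2,217)]).round(1))
E
```

```text
[574.9 127.1  38. ] [   2.8 -135.3]
[575.4 144.3  38. ] [  11.5 -120.3]
[577.6 128.3  23.1]
```

>>> servo_tool --steps '[[[-0.002, 0.001, 0.02], [0, 0, 0]], [[0, 0, 0.025], [0, 0, 0]], [[0, 0, 0.025], [0, 0, 0]], [[0, 0, 0.025], [0, 0, 0]], [[0, 0, 0.025], [0, 0, 0]], [[0, 0, 0.02], [0, 0, 0]], [[0, 0, 0.02], [0, 0, 0]], [[0, 0, 0.015], [0, 0, 0]], [[0, 0, 0.015], [0, 0, 0]], [[0, 0, 0.01], [0, 0, 0]], [[0, 0, 0.005], [0, 0, 0]], [[0, 0, 0.005], [0, 0, 0]], [[0, 0, 0], [0, 0, 0]]]'

```text
clock: 16.9
ee_pos: [557.7, 169.5, 19.6]
ee_rot: [[-0.469, 0.883, -0.0], [0.883, 0.469, -0.0], [0.0, -0.0, -1.0]]
wrist_force: [-0.3, 0.1, -0.2]
finger_gap: 51.6
grasp_force: 0.0
```

>>> servo_tool --steps '[[[0, 0, 0], [0, 0, 0]], [[0, 0, 0], [0, 0, 0]], [[0, 0, 0], [0, 0, 0]], [[0, 0, 0], [0, 0, 0]], [[0, 0, 0], [0, 0, 0]], [[0, 0, 0], [0, 0, 0]], [[0, 0, 0], [0, 0, 0]], [[0, 0, 0], [0, 0, 0]]]' --gripper 0 --force 80

```text
clock: 17.7
ee_pos: [558.2, 169.5, 20.0]
ee_rot: [[-0.47, 0.883, 0.001], [0.883, 0.47, 0.0], [-0.0, 0.001, -1.0]]
wrist_force: [1.9, -0.5, 3.5]
finger_gap: 20.1
grasp_force: 79.1
```

Gap 20 mm suggests the pads are high on the handle; I'll re-grip 5 mm deeper.

>>> servo_tool --steps '[[[0, 0, 0], [0, 0, 0]], [[0, 0, 0], [0, 0, 0]], [[0, 0, 0], [0, 0, 0]], [[0, 0, 0], [0, 0, 0]], [[0, 0, 0.002], [0, 0, 0]], [[0, 0, 0.003], [0, 0, 0]], [[0, 0, 0], [0, 0, 0]]]' --gripper 0.5

```text
clock: 18.4
ee_pos: [557.5, 169.4, 14.3]
ee_rot: [[-0.47, 0.883, -0.001], [0.883, 0.47, -0.0], [0.0, -0.001, -1.0]]
wrist_force: [0.0, 0.9, 0.0]
finger_gap: 42.5
grasp_force: 0.0
```

>>> servo_tool --steps '[[[0, 0, 0], [0, 0, 0]], [[0, 0, 0], [0, 0, 0]], [[0, 0, 0], [0, 0, 0]], [[0, 0, 0], [0, 0, 0]], [[0, 0, 0], [0, 0, 0]], [[0, 0, 0], [0, 0, 0]], [[0, 0, 0], [0, 0, 0]], [[0, 0, 0], [0, 0, 0]]]' --gripper 0 --force 80

```text
clock: 19.2
ee_pos: [557.8, 169.5, 14.8]
ee_rot: [[-0.47, 0.883, -0.0], [0.883, 0.47, 0.0], [0.0, 0.0, -1.0]]
wrist_force: [-0.8, -0.9, 0.5]
finger_gap: 21.0
grasp_force: 78.1
```

>>> servo_tool --steps '[[[0, 0, -0.0015], [0, 0, 0]], [[0, 0, -0.0015], [0, 0, 0]], [[-0.0002, 0, -0.0038], [0, -1.2, 0]], [[-0.0002, 0, -0.0038], [0, -1.2, 0]], [[-0.0002, 0, -0.0038], [0, -1.2, 0]], [[-0.0002, 0, -0.0038], [0, -1.2, 0]], [[-0.0002, 0, -0.0038], [0, -1.2, 0]], [[-0.0002, 0, -0.0038], [0, -1.2, 0]], [[-0.0002, 0, -0.0038], [0, -1.2, 0]], [[0, 0, 0], [0, 0, 0]]]'

```text
clock: 20.2
ee_pos: [557.7, 170.3, 44.9]
ee_rot: [[-0.466, 0.882, 0.07], [0.873, 0.471, -0.13], [-0.147, 0.001, -0.989]]
wrist_force: [0.4, 1.0, -0.2]
finger_gap: 20.6
grasp_force: 78.1
```

>>> servo_tool --steps '[[[-0.0002, 0, -0.0038], [0, -1.2, 0]], [[-0.0002, 0, -0.0038], [0, -1.2, 0]], [[-0.0002, 0, -0.0038], [0, -1.2, 0]], [[-0.0002, 0, -0.0038], [0, -1.2, 0]], [[-0.0002, 0, -0.0038], [0, -1.2, 0]], [[-0.0002, 0, -0.0038], [0, -1.2, 0]], [[-0.0002, 0, -0.0038], [0, -1.2, 0]], [[0, 0, 0], [0, 0, 0]]]'

```text
clock: 21.0
ee_pos: [555.7, 174.0, 71.1]
ee_rot: [[-0.45, 0.882, 0.137], [0.844, 0.471, -0.256], [-0.29, 0.0, -0.957]]
wrist_force: [-0.1, -0.1, -1.2]
finger_gap: 20.3
grasp_force: 78.1
```

```bash
python3 - <<'E'
from h import *
to([557,169,70]);s=manip.read_state();R=np.array(s['ee_rot']);p=np.array(s['ee_pos']);ft=s['ft_torque']
b=np.array([508.718,245.076,.49]);Ri=np.array([[np.cos(.49),np.sin(.49)],[-np.sin(.49),np.cos(.49)]])
print('tilt',np.arcsin(-R[2,0]),'az',R[:,0].round(3),'box',(Ri@(p[:2]-b[:2])).round(1),np.round(ft,2))
# underside: flat underside is 26+0 at TCP 14.6 -> 11.4 back along -z
for l in(-37,96,181,219): 
    q=p+R[:,0]*l-R[:,2]*11.4;print(l,(Ri@(q[:2]-b[:2])).round(1),'underside z',q[2].round(1))
E
```

```text
t 21.0 p [555.7 174.   71.1] q [ 0.34  0.52 -0.29  0.71 -0.29  1.41] gap 20.3 F [-0.1 -0.1 -1.2] g 78.1
xaz 118.07 z [ 0.137 -0.256 -0.957] shift m [-0.0045 -0.0012  0.0025]
tilt 0.29425077905965474 az [-0.45   0.844 -0.29 ] box [  8.  -84.8] [0.3  0.13 0.02]
-37 [   8.  -116.9] underside z 92.8
96 [ 8.  10.3] underside z 54.2
181 [ 8.  91.7] underside z 29.5
219 [  8.  128.1] underside z 18.5
```

Free of contact. Draw along its length, checking the force partway.

>>> servo_tool --steps '[[[-0.005, 0, 0.001], [0, 0, 0]], [[-0.01, 0, 0], [0, 0, 0]], [[-0.01, 0, 0], [0, 0, 0]], [[-0.01, 0, 0], [0, 0, 0]], [[0, 0, 0], [0, 0, 0]]]'

```text
clock: 21.5
ee_pos: [572.8, 142.0, 80.5]
ee_rot: [[-0.448, 0.884, 0.136], [0.846, 0.468, -0.255], [-0.29, 0.001, -0.957]]
wrist_force: [0.1, 0.3, -0.3]
finger_gap: 20.1
grasp_force: 78.1
```

>>> servo_tool --steps '[[[-0.01, 0, 0], [0, 0, 0]], [[-0.01, 0, 0], [0, 0, 0]], [[-0.01, 0, 0], [0, 0, 0]], [[-0.01, 0, 0], [0, 0, 0]], [[-0.01, 0, 0], [0, 0, 0]], [[0, 0, 0], [0, 0, 0]]]'

```text
clock: 22.1
ee_pos: [595.1, 100.1, 94.9]
ee_rot: [[-0.448, 0.883, 0.137], [0.846, 0.469, -0.255], [-0.29, 0.001, -0.957]]
wrist_force: [-0.0, 1.2, -0.7]
finger_gap: 20.0
grasp_force: 78.2
```

>>> servo_tool --steps '[[[-0.012, 0, 0], [0, 0, 0]], [[-0.012, 0, 0], [0, 0, 0]], [[-0.012, 0, 0], [0, 0, 0]], [[-0.012, 0, 0], [0, 0, 0]], [[-0.012, 0, 0], [0, 0, 0]], [[-0.01, 0, 0], [0, 0, 0]], [[-0.01, 0, 0], [0, 0, 0]], [[0, 0, 0], [0, 0, 0]]]'

```text
clock: 22.9
ee_pos: [631.0, 32.5, 118.0]
ee_rot: [[-0.448, 0.883, 0.137], [0.846, 0.469, -0.255], [-0.29, 0.001, -0.957]]
wrist_force: [0.5, -0.4, -0.7]
finger_gap: 20.3
grasp_force: 78.2
```

```bash
python3 - <<'E'
from h import *
s=manip.read_state();R=np.array(s['ee_rot']);p=np.array(s['ee_pos']);print(s['wrist_force'],p,np.round(s['joint_pos'],2),s['finger_gap'])
b=np.array([508.718,245.076,.49]);Ri=np.array([[np.cos(.49),np.sin(.49)],[-np.sin(.49),np.cos(.49)]])
q=p+R[:,0]*219-R[:,2]*11.4;print((Ri@(q[:2]-b[:2])).round(1),q[2].round(1))
d=grab('side','6');t=grab('top','6')
print('up 100mm in tool',(R.T@[0,0,.1]).round(4))
# dark-brown columns of the spatula vs its model in side view
for l in range(-37,230,19):
    m=p+R[:,0]*l-R[:,2]*17;u=proj(d,[m])[0];v=proj(t,[m])[0]
    print(l,u.round(),d['img'][int(u[1]+.5),int(u[0]+.5)],v.round(),t['img'][int(v[1]+.5),int(v[0]+.5)])
E
```

```text
[ 0.54758916 -0.41493618 -0.69956206] [630.99404577  32.51120575 117.96595796] [ 0.07  0.5  -0.19  0.76 -0.27  1.14] 20.277865460492368
[  8.3 -32.2] 65.4
up 100mm in tool [-0.029   0.0001 -0.0957]
-37 [239. 175.] [55 56 58] [256. 167.] [ 56  75 108]
-18 [241. 179.] [56 59 66] [251. 169.] [ 58  76 111]
1 [242. 182.] [59 65 79] [247. 172.] [42 41 43]
20 [244. 186.] [50 58 71] [242. 175.] [38 39 41]
39 [245. 189.] [56 63 73] [238. 177.] [36 39 42]
58 [247. 193.] [53 59 72] [234. 180.] [39 42 59]
77 [248. 197.] [58 64 78] [229. 183.] [47 53 91]
96 [250. 200.] [57 63 76] [225. 185.] [ 55  62 105]
115 [251. 204.] [60 68 82] [220. 188.] [ 53  62 109]
134 [253. 208.] [ 71  91 126] [216. 190.] [ 55  63 111]
153 [254. 211.] [ 71  88 123] [212. 193.] [ 53  61 110]
172 [256. 215.] [ 72  92 129] [207. 196.] [ 52  61 109]
191 [257. 219.] [ 74  99 145] [203. 198.] [ 56  63 112]
210 [259. 223.] [ 76 102 150] [199. 201.] [ 52  62 110]
229 [261. 227.] [113 167 212] [195. 203.] [ 52  63 111]
```

Spatula follows the model in the side view and its blade end has cleared the hatch edge (box y ≈ -32). Lift straight up.

>>> servo_tool --steps '[[[-0.0029, 0, -0.0096], [0, 0, 0]], [[-0.0029, 0, -0.0096], [0, 0, 0]], [[-0.0044, 0, -0.0144], [0, 0, 0]], [[-0.0044, 0, -0.0144], [0, 0, 0]], [[-0.0044, 0, -0.0144], [0, 0, 0]], [[-0.0044, 0, -0.0144], [0, 0, 0]], [[-0.0044, 0, -0.0144], [0, 0, 0]], [[-0.0029, 0, -0.0096], [0, 0, 0]], [[-0.0014, 0, -0.0048], [0, 0, 0]], [[0, 0, 0], [0, 0, 0]], [[0, 0, 0], [0, 0, 0]], [[0, 0, 0], [0, 0, 0]]]'

```text
clock: 24.2
ee_pos: [629.8, 33.5, 227.0]
ee_rot: [[-0.45, 0.883, 0.135], [0.845, 0.47, -0.255], [-0.288, -0.001, -0.957]]
wrist_force: [0.6, 0.7, -0.1]
finger_gap: 20.7
grasp_force: 78.2
```

```bash
python3 - <<'E'
from h import *
from sad import fit
s=manip.read_state();R=np.array(s['ee_rot']);p=np.array(s['ee_pos']);print(s['clock'],s['wrist_force'],p,s['finger_gap'],s['grasp_force'])
d=grab('side','7');t=grab('top','7')
for l in range(-56,258,19):
    m=p+R[:,0]*l-R[:,2]*17;u=proj(d,[m])[0];v=proj(t,[m])[0]
    print(l,m[2].round(),u.round(),d['img'][int(u[1]+.5),int(u[0]+.5)],t['img'][int(v[1]+.5),int(v[0]+.5)])
fit([t,d],[381,-245,1.645],94,((1,0),))
t0=load('top');s0=load('side')
for n,c,c0 in(('top',t,t0),('side',d,s0)):
    df=cv2.absdiff(c['img'],c0['img']).max(2)
    for nm,x,y,z in(('mug',),) if 0 else ():pass
    reg={'top':dict(mug=(112,240),lemon=(398,246),salt=(217,139),herbs=(238,125),can=(178,148)),'side':dict(mug=(290,295),lemon=(305,139),can=(204,236))}[n]
    print(n,{k:int((df[y-7:y+8,x-7:x+8]>40).sum()) for k,(x,y) in reg.items()})
E
```

```text
24.2 [ 0.61204754  0.71577457 -0.07464659] [629.79185089  33.47868282 227.01905634] 20.65228346775034 78.19388151168823
-56 259.0 [238. 151.] [51 51 52] [61 65 66]
-37 254.0 [239. 154.] [51 51 53] [ 56  75 110]
-18 248.0 [241. 158.] [55 63 80] [ 55  74 110]
1 243.0 [242. 161.] [56 63 76] [37 40 42]
20 238.0 [244. 165.] [56 62 75] [37 36 42]
39 232.0 [245. 168.] [54 61 74] [30 31 37]
58 227.0 [247. 172.] [55 61 75] [32 35 47]
77 221.0 [248. 176.] [55 63 75] [45 53 91]
96 216.0 [250. 179.] [54 60 73] [ 55  62 110]
115 210.0 [251. 183.] [59 69 86] [ 56  66 117]
134 205.0 [253. 187.] [ 71  90 126] [ 59  67 121]
153 199.0 [255. 191.] [ 74  92 130] [ 59  69 121]
172 194.0 [256. 195.] [ 71  88 125] [ 57  67 121]
191 188.0 [258. 198.] [ 77 102 149] [ 57  67 120]
210 183.0 [260. 202.] [ 78 103 152] [ 59  69 121]
229 177.0 [262. 206.] [64 78 98] [ 60  67 119]
248 172.0 [263. 211.] [ 74  93 109] [ 54  63 113]
[302 233  54  20 762] 890.4
[297 138  12  22 207] 389.3058823529411
(1, 0) [ 380.155 -242.346    1.661] 124.7
top {'mug': 0, 'lemon': 0, 'salt': 203, 'herbs': 14, 'can': 85}
side {'mug': 0, 'lemon': 96, 'can': 0}
```

```bash
python3 -c "
from station import manip
print(manip.hand_in())"
```

```text
the job is handed in; nothing more can be done
None
```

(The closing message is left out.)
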